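Load the imaging turntable and hold its index plunger out

TASK

Take the flat gel cassette off its slanted rest, stand it upright on its lower thin edge in the middle of the slot on top of the indexing turntable, fully down, and let go of it. Then grip the black knob of the turntable's spring plunger, pull it straight out as far as it goes so that the pin is clear of the hole in the disc, and finish while still holding it out, so that a colleague can turn the table. Leave the petri dish, the beaker and the yellow rack where they are.

Things in the scene. Friction and masses are not known exactly. Their poses are not given: they have to be found in the camera images.
- cassette: Loose flat plate, light frame round a grey pane, 10 thick (x) x 80 wide (y) x 100 mm tall (z), about 0.12 kg. Origin: middle of its lower thin edge (80 x 10 mm, on the rest's ledge). Starts leaning, z axis 30 deg from vertical, upper edge towards the robot; its upper 50 mm is free on both faces and can be pinched across the thickness. Either face may look either way in the slot.
- slant_rest: Fixed white rest, 96 mm wide, 100 deep, 68 high, that the cassette leans on. Origin on the worktop; its x axis is the level direction in which the cassette slopes down. A slab backs the cassette's lower 50 mm; a lip 8 mm high stands before its lower edge, so draw the cassette up along its own plane to free it.
- turntable: Fixed indexing turntable: grey foot 176 x 120 x 10 mm, disc of radius 62 mm, top at 72 mm, with two white rails. Origin on the worktop under the disc's middle. Plunger pulls along its -x (roughly towards the robot); the slot runs along its y. A dark bracket 34 mm wide, 82 mm high stands between disc and knob, its knob-side face 94 mm from the origin. The disc does not turn here.
- slot_floor (a point): Middle of the slot's floor, 72 mm above the worktop, axes as the turntable's. The slot between the rails is 12.5 mm wide (x), 80 mm long (y, open ended: put the cassette in centred) and 25 mm deep with a flared mouth. With the cassette fully down and centred, its origin is at this point.
- knob (a point): Black round knob, axis level along the turntable's x. Grip part 24 mm in diameter, 28 mm long; origin at its middle, 60 mm above the worktop, 128 mm from the turntable's origin along its -x when seated; then an end flange 29 mm in diameter, 6 mm thick. Can be pinched from above across the turntable's y. Pull it level along the turntable's -x.
- plunger (a joint): Travel of the plunger, m: 0 = pin seated in the disc, 0.020 = fully out against its stop; the pin leaves its hole at 0.010. The spring pulls back with 6 N when seated and 12 N when fully out; it goes back if let go.
- petri_dish: Loose petri dish, 61 mm across, 12 mm high, between the rest and the turntable; origin under its middle. Leave alone.
- beaker: Loose beaker, 59 mm across, 70 mm high, farther back; origin under its middle. Leave alone.
- yellow_rack: Loose yellow tube rack, 84 x 124 x 28 mm, at the left; origin under its middle. Leave alone.
Things that resemble listed ones, but are neither listed nor needed, are in the scene too. There is more than one size of the turntable; the one meant has the size given above.

How it is judged (in metres and radians):
On the way, in this order (a step that is already met when the one before it is completed fails the run):
1. the cassette stands upright in the slot, fully down, let go (horizontal distance between cassette and slot_floor below 0.015 m and z of cassette in the frame of slot_floor between -0.004 and 0.004 m and angle between cassette's own z axis and vertical below 0.18 rad and angle between the y axis of cassette and the y axis of turntable, either way round below 0.18 rad and contact force between the fingers and cassette below 0.1 N), for 0.3 s.
2. the plunger is pulled fully out by the fingers (value of joint plunger above 0.016 m and contact force between the fingers and plunger above 2 N), for 0.2 s.
At the end, for the whole second after the job is handed in: The fingers hold the plunger's knob (contact over 2 N) with the plunger at rest at least 16 mm out of its 20 mm travel, while the cassette stands untouched in the slot: lower edge within 4 mm of the slot's floor, within 15 mm of its middle, upright and in line with the slot within 0.18 rad (all of step 1 and all of step 2 and velocity of joint plunger between -0.01 and 0.01 m/s and linear speed of cassette below 0.02 m/s); the arm keeps its last pose, push and grip.
It fails at once if the petri dish is pushed away by more than 25 mm (distance of petri_dish from where it was at the start of the episode above 0.025 m).
It fails at once if the beaker is pushed away by more than 25 mm (distance of beaker from where it was at the start of the episode above 0.025 m).
It fails at once if the yellow rack is pushed away by more than 25 mm (distance of yellow_rack from where it was at the start of the episode above 0.025 m).
It also fails if it takes over 48 s, if anything falls off the work surface, if the arm or the gripper's body presses on something with over 40 N, if the wrist force passes 120 N, or if a joint passes its speed limit or range.

ROBOT

A 7-joint arm with a two-finger parallel gripper is mounted at the origin on a cart in front of the work surface, level with it; the furniture and walls round the work are solid. World frame = base frame: x ahead of the robot, y to its left, z up, the work surface at z = 0. Lengths are in mm, angles in rad, forces in N, time in s.
With the tool pointing down it reaches from about 400 to 875 mm from the base axis. Payload 4.4 kg.
Tool frame: the origin (TCP) lies at the centre of the arm's flange, where the gripper is bolted on; the fingertips stand 173 mm ahead of it and the grasp point (between the pads) lies 155 mm ahead of it; z points along the fingers, y is the direction in which the jaws open and shut (so a half turn about z gives the same grasp; the last joint's range is limited). The gripper opens to 85 mm and grips with 20 to 120 N. Pads are 22 mm wide; open, the fingers measure 114 mm over their backs; the gripper's body (76 mm by 85 mm) begins 54 mm behind the grasp point. The pads swing forward as they close: fully open they stand 13 mm farther back than shut.
Start: joints at [-1.347, 0.628, 0.038, 1.517, -0.027, 0.996, -0.02], TCP at [185.726, 622.914, 404.713] pointing down, gripper open.
Joint ranges: [-3.06, 3.06], [-0.37, 2.12], [-1.25, 1.32], [0.18, 2.47], [-1.1, 4.24], [0.23, 1.98], [-2.94, 2.94]. Speed limits (rad/s): [2.57, 2.57, 3.14, 3.14, 3.14, 3.14, 3.14].

INTERFACE

Orientations are given as [roll, pitch, yaw] about the fixed x, y, z axes, in that order (R = Rz(yaw) Ry(pitch) Rx(roll)).
In Python, from cell import * gives the robot as it stands. The module is installed in compiled form; this text tells all that it offers.
- The arm moves only by the shell command python3 -m jog 'ROWS'. ROWS is JSON, one flat list of numbers, 5 for each row, row after row: the shift along the tool's x, y, z in mm, then the turn about the tool's z in degrees, then the finger opening in mm, from 0 to 85.4. A call has 1 to 20 rows; each row is the pose to reach, as a shift and turn from the pose commanded when the call began, along the tool's axes at that moment; what a row does not reach only later rows make up. A row lasts 1/12 s, in which the tool goes at most 41.7 mm and 7.16 degrees, less where a joint would pass 70% of its speed; a pose out of reach is approached as far as the arm can. A call with a gripper value outside its range is refused whole. The fingers move at their own pace and stop on an object; the grip force is fixed at half the most. Time passes only in rows, so rows that repeat a pose let the fingers close. It gives the time, the measured TCP pose, the force and the opening at its end, in the units of the state.
- read_state(): the state, without advancing time (a new reading comes with each control period).
- get_image(name): name is "scene" or "side" or "wrist"; returns (picture, depth): 384x512x3 uint8, blue, green, red; 384x512 float32, mm along the optical axis (not along the pixel's ray), 0 where there is no reading.
- camera_params(name): a dict with "K" (3x3 intrinsics, pixels), "T" (4x4, takes a point from camera to world coordinates). Camera axes: x right, y up, looking along -z (the intrinsics and any distortion apply to the point x, -y, -z); pixel columns grow to the right and rows downward; lengths in mm; the calibration is good to about 2 mm. A picture is of the moment at which its call begins: read the wrist's pose just before it. camera_params takes no time and is no camera call; for the wrist camera it gives the pose at the moment of the call.
- finish_job(): hands the job in, once; it reports no verdict.
The state is a dict: "clock": time; "qpos": joint angles; "qd": joint speeds; "tau": joint torques, N m; "eef_pos": TCP position; "tool_rot": TCP orientation; "force": force on the tool from outside, world axes, zero at the start; "torque": the same for the moment, N m; "width": finger opening in mm.
Only numpy, scipy, OpenCV 4.12 (cv2) and the standard library are available. Lean on these libraries where they do the work, as an engineer would, in place of code of your own. Each camera call takes 0.05 s, during which the arm holds its last target.

## Working session

There is one attempt and no reset: what is moved stays moved. The work goes in short steps, Python scripts to look and compute and a shell command to move; the robot and the scene stay as the last step left them, time stands still between calls to the robot, and variables do not carry over. Pictures are saved under pics/ and viewed, and the job is handed in when it is done.

```bash
mkdir -p pics; ls; python3 - <<'E'
from cell import *
import cv2,numpy as np
print(read_state())
for n in("scene","side","wrist"):
    p=camera_params(n);print(n,p)
    im,d=get_image(n);cv2.imwrite(f"pics/{n}0.png",im);np.save(f"pics/{n}0.npy",d)
E
```

```text
pics
{'clock': 0.0, 'qpos': array([-1.34676486,  0.62932825,  0.03842587,  1.51836213, -0.02700788,
        0.99630792, -0.01998348]), 'qd': array([-0.00010077, -0.00201032,  0.00031375,  0.00031048, -0.00070161,
       -0.00044217,  0.00023279]), 'tau': array([-1.00498615e-03, -5.63392925e+01,  1.22600745e+00, -1.93447459e+01,
        1.10535248e-02,  1.05641133e-02,  1.24729138e-05]), 'eef_pos': array([185.63877029, 622.61786644, 403.80195268]), 'tool_rot': array([-3.13970438e+00,  7.87992116e-06,  2.85178657e+00]), 'force': array([-0.04721302,  0.50901919, -0.62373198]), 'torque': array([0.01262785, 0.06378944, 0.0126907 ]), 'width': 85.25728189096775}
scene {'K': array([[401.16820619,   0.        , 254.95177662],
       [  0.        , 401.16820619, 192.82100656],
       [  0.        ,   0.        ,   1.        ]]), 'T': array([[ 7.66837836e-01,  5.08647257e-01, -3.91455874e-01,
         9.08398159e+01],
       [-6.41694545e-01,  5.94543031e-01, -4.84506651e-01,
        -4.63393606e+02],
       [-1.37056172e-02,  6.22733131e-01,  7.82314261e-01,
         1.01662530e+03],
       [ 
[... 404 characters left out ...]
29596743e+02],
       [ 5.01735123e-03,  8.24013983e-01,  5.66547246e-01,
         6.23108635e+02],
       [ 0.00000000e+00,  0.00000000e+00,  0.00000000e+00,
         1.00000000e+00]])}
wrist {'K': array([[279.97687681,   0.        , 252.49983443],
       [  0.        , 279.97687681, 192.96850115],
       [  0.        ,   0.        ,   1.        ]]), 'T': array([[ 2.86007670e-01, -9.18892868e-01, -2.71726905e-01,
         1.16546458e+02],
       [ 9.58225612e-01,  2.73730129e-01,  8.29185887e-02,
         6.42920206e+02],
       [-1.81345905e-03, -2.84091032e-01,  9.58795597e-01,
         3.72616483e+02],
       [ 0.00000000e+00,  0.00000000e+00,  0.00000000e+00,
         1.00000000e+00]])}
```

View pics/scene0.png

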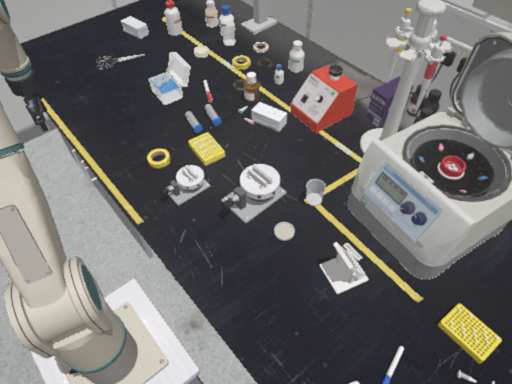

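View pics/side0.png

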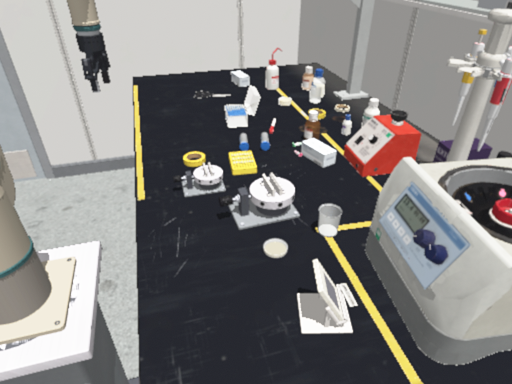

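View pics/wrist0.png

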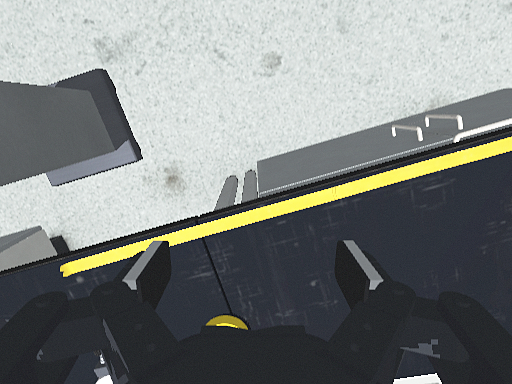

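```bash
cat > h.py <<'E'
import numpy as np,cv2
from cell import *
def pts(name,d,p=None):
    p=p or camera_params(name);K,T=p["K"],p["T"]
    v,u=np.mgrid[0:d.shape[0],0:d.shape[1]]
    x=(u-K[0,2])/K[0,0]*d;y=(v-K[1,2])/K[1,1]*d
    P=np.stack([x,-y,-d],-1)@T[:3,:3].T+T[:3,3]
    P[d<=0]=np.nan
    return P
def proj(name,X,p=None):
    p=p or camera_params(name);K,T=p["K"],p["T"]
    c=(np.atleast_2d(X)-T[:3,3])@T[:3,:3]
    return np.c_[K[0,0]*c[:,0]/-c[:,2]+K[0,2],K[1,1]*-c[:,1]/-c[:,2]+K[1,2]]
E
python3 - <<'E'
from h import *
a=cv2.imread("pics/scene0.png");b=cv2.imread("pics/side0.png")
A=cv2.resize(a[150:300,160:380],None,fx=3.6,fy=3.6,interpolation=2)
B=cv2.resize(b[150:340,170:370],None,fx=3.1,fy=3.1,interpolation=2)
cv2.imwrite("pics/ca.png",A);cv2.imwrite("pics/cb.png",B)
for n,px in(("scene",[(260,182),(187,180),(284,231),(315,190),(207,149),(342,268),(239,194)]),("side",[(272,188),(330,283),(275,248)])):
    P=pts(n,np.load(f"pics/{n}0.npy"))
    for u,v in px: print(n,u,v,P[v,u].round())
E
```

```text
scene 260 182 [597. 137.  83.]
scene 187 180 [443. 312.  54.]
scene 284 231 [565.  -9.  13.]
scene 315 190 [744.  40.  17.]
scene 207 149 [585. 407.  26.]
scene 342 268 [ 609. -202.    7.]
scene 239 194 [521. 145.  79.]
side 272 188 [600. 124.  96.]
side 330 283 [ 623. -187.   59.]
side 275 248 [567.  -7.   8.]
```

View pics/ca.png

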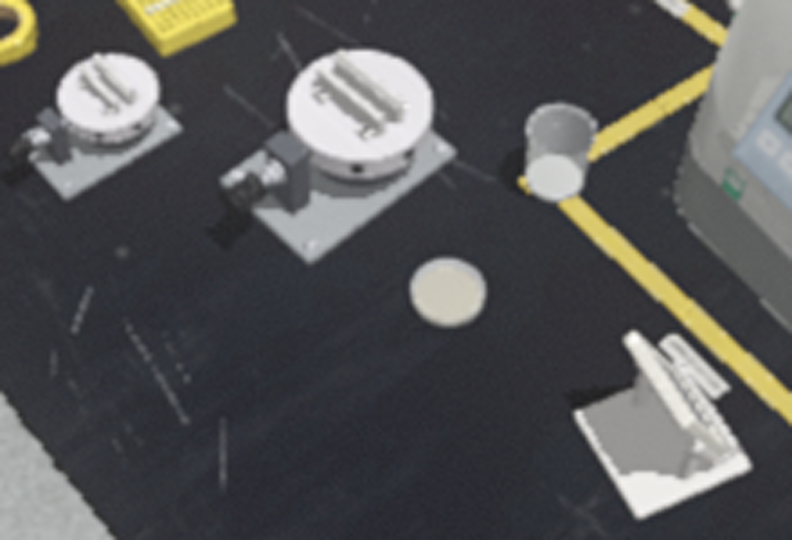

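View pics/cb.png

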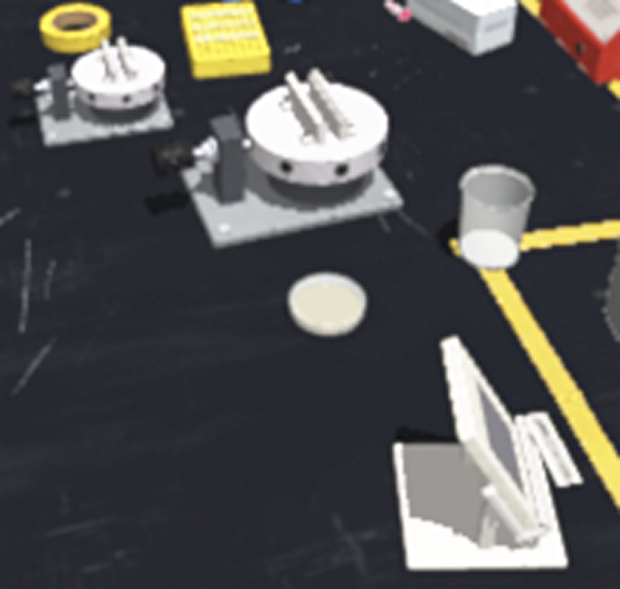

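```bash
python3 - <<'E'
from h import *
def pca(Q):
    c=np.median(Q,0);w,v=np.linalg.eigh(np.cov((Q-Q.mean(0)).T));return Q.mean(0),w,v
for n in("scene","side"):
    P=pts(n,np.load(f"pics/{n}0.npy"));F=P.reshape(-1,3)
    F=F[np.isfinite(F[:,0])]
    # table z check
    m=(abs(F[:,0]-500)<40)&(abs(F[:,1]+150)<60);print(n,"table z",np.median(F[m,2]).round(1),F[m,2].std().round(1))
    r=F[(abs(F[:,0]-610)<90)&(abs(F[:,1]+195)<80)&(F[:,2]>4)]
    print("rest",len(r),np.percentile(r,[1,50,99],axis=0).round().tolist())
    c=r[r[:,2]>72];m,w,v=pca(c);print("cas top",len(c),m.round(1),np.sqrt(w).round(1),v[:,0].round(2),v[:,2].round(2),c.min(0).round(),c.max(0).round())
    t=F[(abs(F[:,0]-600)<90)&(abs(F[:,1]-130)<80)]
    d=t[abs(t[:,2]-72)<5];
    print("disc",len(d),d.mean(0).round(1),np.percentile(d,[1,99],axis=0).round().tolist())
    d=t[t[:,2]>84];m,w,v=pca(d);print("rails",len(d),m.round(1),np.sqrt(w).round(1),v[:,2].round(3),d.min(0).round(),d.max(0).round())
    s=F[(abs(F[:,0]-680)<40)&(abs(F[:,1]+200)<80)&(F[:,2]>4)]
    print('comb',len(s),np.percentile(s,[1,50,99],axis=0).round().tolist())
E
```

```text
scene table z -0.1 1.9
rest 1169 [[547.0, -263.0, 4.0], [592.0, -214.0, 8.0], [669.0, -153.0, 117.0]]
cas top 183 [ 585.1 -209.7  107.9] [ 3.1 13.  25.9] [ 0.79 -0.24  0.57] [0.2  0.97 0.13] [ 569. -248.   72.] [ 619. -164.  119.]
disc 705 [601.4 149.7  71.7] [[516.0, 99.0, 67.0], [668.0, 209.0, 77.0]]
rails 196 [608.3 155.5  93.3] [ 4.5 16.4 23.8] [-0.052  0.999  0.009] [521. 118.  84.] [628. 200. 101.]
comb 45 [[640.0, -273.0, 4.0], [655.0, -192.0, 6.0], [717.0, -125.0, 40.0]]
side table z -2.3 1.1
rest 1570 [[553.0, -259.0, 4.0], [598.0, -226.0, 38.0], [649.0, -166.0, 114.0]]
cas top 446 [ 589.7 -213.5   99.9] [ 2.8 15.9 25.8] [ 0.8  -0.25  0.54] [0.25 0.97 0.08] [ 569. -248.   73.] [ 619. -165.  115.]
disc 718 [603.9 146.3  70. ] [[518.0, 98.0, 67.0], [670.0, 205.0, 77.0]]
rails 161 [611.9 152.3  92. ] [ 3.7 11.3 24.8] [-0.038  0.999  0.017] [596. 116.  84.] [628. 198.  99.]
comb 68 [[640.0, -251.0, 4.0], [645.0, -195.0, 31.0], [661.0, -179.0, 39.0]]
```

```bash
python3 -m jog '[-40,0,0,7,85,-80,0,0,14,85,-120,0,0,21,85]'
```

```text
clock: 0.4
eef_pos: [301.3, 588.4, 404.5]
tool_rot: [-3.141, -0.0, 2.482]
force: [0.9, 0.5, 0.3]
width: 85.1
```

```bash
python3 -m jog '[-486,-139,0,57,85,-486,-139,0,57,85,-486,-139,0,57,85,-486,-139,0,57,85,-486,-139,0,57,85,-486,-139,0,57,85,-486,-139,0,57,85,-486,-139,0,57,85,-486,-139,0,57,85,-486,-139,0,57,85,-486,-139,0,57,85,-486,-139,0,57,85,-486,-139,0,57,85,-486,-139,0,57,85,-486,-139,0,57,85,-486,-139,0,57,85]'
python3 - <<'E'
from h import *
s=read_state();print(s['eef_pos'],s['tool_rot'],s['qpos'])
p=camera_params("wrist")
im,d=get_image("wrist");cv2.imwrite("pics/w1.png",im);np.savez("pics/w1.npz",d=d,K=p["K"],T=p["T"])
print(p["T"])
E
```

```text
clock: 1.73
eef_pos: [600.1, 183.8, 404.2]
tool_rot: [-3.14, -0.001, 1.493]
force: [0.3, -0.5, -0.0]
width: 85.1
[600.0586634  183.75482044 404.24870634] [-3.13989142e+00 -1.12406704e-03  1.49273872e+00] [-0.57926735  0.62527041  0.39864119  1.59135707 -0.27854461  0.98274342
 -0.17061135]
[[ 9.96933906e-01  7.42366203e-02  2.47328094e-02  6.06092222e+02]
 [-7.82032373e-02  9.55998121e-01  2.82757575e-01  2.55706191e+02]
 [-2.65355258e-03 -2.83824799e-01  9.58872485e-01  3.73070139e+02]
 [ 0.00000000e+00  0.00000000e+00  0.00000000e+00  1.00000000e+00]]
```

View pics/w1.png

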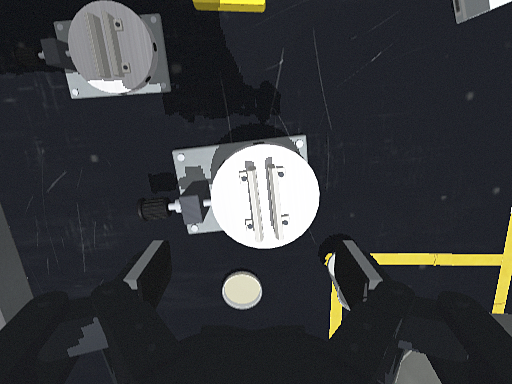

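```bash
cat >> h.py <<'E'
def ray(uv,z,p):
    K,T=p["K"],p["T"];uv=np.atleast_2d(uv).astype(float)
    r=np.c_[(uv[:,0]-K[0,2])/K[0,0],-(uv[:,1]-K[1,2])/K[1,1],-np.ones(len(uv))]@T[:3,:3].T
    return T[:3,3]+r*((z-T[2,3])/r[:,2])[:,None]
E
python3 - <<'E'
from h import *
im=cv2.imread("pics/w1.png");p=dict(np.load("pics/w1.npz"));g=cv2.cvtColor(im,6)
P=pts("wrist",p["d"],p)
cv2.imwrite("pics/w1c.png",cv2.resize(im[110:270,120:340],None,fx=3.6,fy=3.6,interpolation=2))
for (u,v,R,z) in((265,198,90,72),(113,45,70,None)):
    zz=P[max(0,v-R):v+R,max(0,u-R):u+R,2]; h=zz[(zz>30)&(zz<80)];print("top z",np.histogram(h,bins=10))
    m=np.zeros(g.shape,np.uint8);m[max(0,v-R):v+R,max(0,u-R):u+R]=1
    m&=((P[...,2]>(60 if z else 38))&(P[...,2]<110)&(g>90)).astype(np.uint8)
    c=max(cv2.findContours(m,0,1)[0],key=cv2.contourArea)
    q=cv2.convexHull(c)[:,0]
    w=ray(q,z or 50,p)[:,:2];(cc,r)=cv2.minEnclosingCircle(w.astype(np.float32));print("disc",cc,r)
    A=np.c_[2*w,np.ones(len(w))];s=np.linalg.lstsq(A,(w**2).sum(1),rcond=None)[0];print(s[:2],np.sqrt(s[2]+s[:2]@s[:2]))
E
```

```text
top z (array([  40,   41,   44,   54,   67,   82,  159,  336, 7007,  473]), array([30.01117463, 35.00996798, 40.00876134, 45.00755469, 50.00634805,
       55.0051414 , 60.00393476, 65.00272811, 70.00152147, 75.00031482,
       79.99910818]))
disc (606.8908081054688, 160.2599639892578) 65.84381866455078
[609.88899717 160.16824574] 62.251837106499025
top z (array([  65,  129,  152,  206, 3860, 1001,  657,  250,  335,  598]), array([31.12657305, 35.20191479, 39.27725652, 43.35259826, 47.42793999,
       51.50328173, 55.57862347, 59.6539652 , 63.72930694, 67.80464868,
       71.87999041]))
disc (461.7310485839844, 327.0514221191406) 47.475555419921875
[463.27633885 328.53418609] 45.00902116289074
```

View pics/w1c.png

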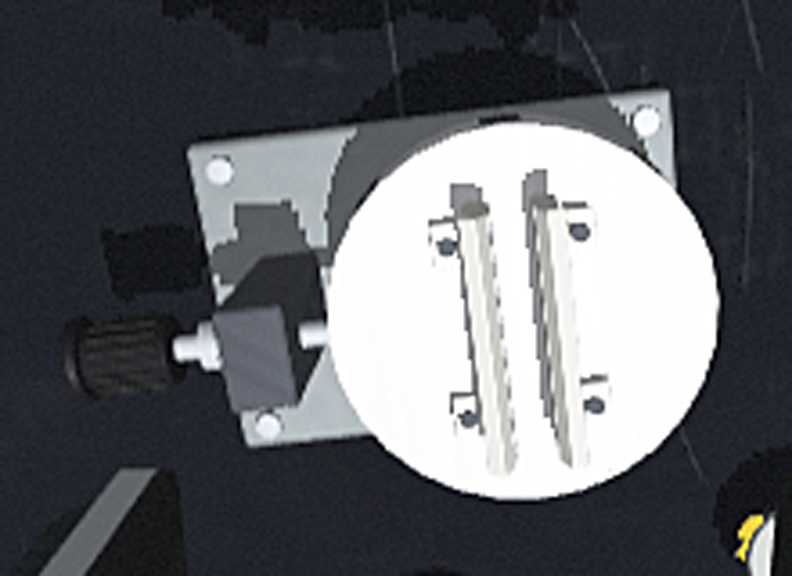

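```bash
python3 - <<'E'
from h import *
im=cv2.imread("pics/w1.png");p=dict(np.load("pics/w1.npz"));g=cv2.cvtColor(im,6)
P=pts("wrist",p["d"],p)
C=np.array([609.9,160.2])
R=np.linalg.norm(P[...,:2]-C,axis=-1)
m=((P[...,2]>88)&(P[...,2]<106)&(R<55)).astype(np.uint8)
n,l,st,ce=cv2.connectedComponentsWithStats(m)
for i in range(1,n):
    if st[i,4]<60: continue
    v,u=np.where(l==i);W=ray(np.c_[u,v],97,p)[:,:2];w,e=np.linalg.eigh(np.cov(W.T));d=e[:,1]*np.sign(e[1,1])
    s=(W-W.mean(0))@d;t=(W-W.mean(0))@e[:,0]
    print("rail",st[i],W.mean(0).round(1),d.round(3),np.degrees(np.arctan2(-d[0],d[1])).round(2),np.percentile(s,[0,100]).round(1),np.percentile(t,[2,98]).round(1),P[v,u,2].mean())
# foot corners/ bolts at z=10
b=((g>40)&(g<190)&(P[...,2]>4)&(P[...,2]<16)&(R<140)).astype(np.uint8)
c=max(cv2.findContours(b,0,1)[0],key=cv2.contourArea);print(cv2.boundingRect(c))
# knob
k=((P[...,2]>45)&(P[...,2]<85)&(g<60)&(abs(P[...,0]-480)<25)&(abs(P[...,1]-155)<40));
v,u=np.where(k);print("knob",len(u),P[k].mean(0),np.percentile(P[k],[2,98],axis=0).round(1).tolist(), u.min(),u.max(),v.min(),v.max())
E
```

```text
rail [268 166  16  74 644] [621.9 162.4] [-0.042  0.999] 2.39 [-42.3  38.9] [-4.3  4.3] 96.08425865673193
rail [247 168  17  74 625] [600.8 161.5] [-0.036  0.999] 2.04 [-42.   38.8] [-4.3  4.3] 96.17946408221263
(172, 134, 135, 61)
knob 686 [482.17834118 156.93394004  67.68623659] [[465.1, 143.3, 55.1], [497.8, 166.9, 73.3]] 136 171 196 220
```

```bash
python3 -m jog '[-353,27,0,10,85,-353,27,0,10,85,-353,27,0,10,85,-353,27,0,10,85,-353,27,0,10,85,-353,27,0,10,85,-353,27,0,10,85,-353,27,0,10,85,-353,27,0,10,85,-353,27,0,10,85,-353,27,0,10,85]'
python3 - <<'E'
from h import *
s=read_state();print(s['eef_pos'],s['tool_rot'],s['qpos'])
p=camera_params("wrist")
im,d=get_image("wrist");cv2.imwrite("pics/w2.png",im);np.savez("pics/w2.npz",d=d,K=p["K"],T=p["T"])
E
```

```text
clock: 2.7
eef_pos: [599.4, -171.9, 404.7]
tool_rot: [-3.141, -0.001, 1.315]
force: [-0.7, 1.2, -0.5]
width: 85.1
[ 599.4071626  -171.92656661  404.66025288] [-3.14133707e+00 -6.01580557e-04  1.31521433e+00] [-0.02510315  0.6241406   0.4337888   1.60365824 -0.30078595  0.98084713
  0.24982177]
```

View pics/w2.png

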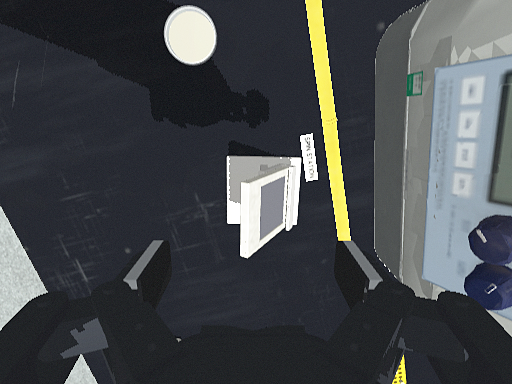

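```bash
python3 - <<'E'
from h import *
im=cv2.imread("pics/w2.png");p=dict(np.load("pics/w2.npz"))
P=pts("wrist",p["d"],p)
cv2.imwrite("pics/w2c.png",cv2.resize(im[140:270,210:320],None,fx=4.6,fy=4.6,interpolation=2))
sel=np.zeros(im.shape[:2],bool);sel[140:265,215:310]=1
m=sel&(P[...,2]>52);Q=P[m];print(len(Q),np.percentile(Q,[1,99],axis=0).round(1).tolist())
# plane of upper face: RANSAC-ish
f=sel&(P[...,2]>40)&(P[...,2]<105);Q=P[f]
rng=np.random.default_rng(0);best=0
for _ in range(400):
    a=Q[rng.choice(len(Q),3,False)];n=np.cross(a[1]-a[0],a[2]-a[0]);L=np.linalg.norm(n)
    if L<100: continue
    n/=L;i=abs((Q-a[0])@n)<2
    if i.sum()>best:best=i.sum();I=i
c=Q[I].mean(0);n=np.linalg.svd(Q[I]-c,full_matrices=False)[2][2];n*=np.sign(n[0])
print(best,len(Q),"plane",c.round(1),n.round(3),"tilt",np.degrees(np.arcsin(n[2])),"az",np.degrees(np.arctan2(n[1],n[0])))
# top edge band
T=sel&(P[...,2]>104);Q=P[T];w,e=np.linalg.eigh(np.cov(Q.T));print("top",len(Q),Q.mean(0),e[:,2],np.degrees(np.arctan2(-e[0,2],e[1,2])),np.percentile(Q,[2,98],axis=0).round(1).tolist())
E
```

```text
2776 [[572.3, -245.8, 53.1], [627.2, -165.3, 116.0]]
1859 2032 plane [ 608.6 -208.    74.5] [ 0.844 -0.24   0.479] tilt 28.648834144454714 az -15.889001275449786
top 1125 [ 586.60043407 -200.73148068  111.96797221] [-0.27676981 -0.96089947  0.00840679] 163.93190564896224 [[571.7, -239.2, 104.7], [600.7, -165.1, 116.1]]
```

View pics/w2c.png

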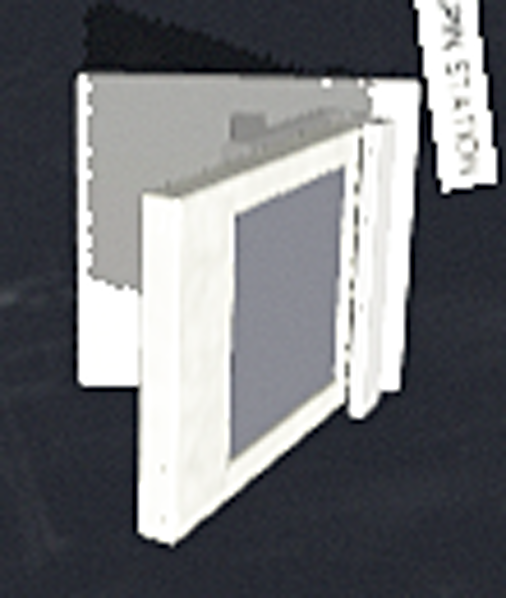

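```bash
python3 - <<'E'
from h import *
p=dict(np.load("pics/w2.npz"))
o=np.array([210,140]);s=np.array([np.cos(np.radians(-16)),np.sin(np.radians(-16))]);t=np.array([-s[1],s[0]])
hi=ray(np.array([[182,197],[174,546]])/4.6+o-.5,116,p);lo=ray(np.array([[143,194],[138,540]])/4.6+o-.5,111,p)
print(hi.round(1),lo.round(1));print(np.linalg.norm(hi[0]-hi[1]),np.linalg.norm(lo[0]-lo[1]))
for e in(hi,lo):
    d=(e[0]-e[1])[:2];print(np.degrees(np.arctan2(-d[0],d[1])))
M=np.r_[hi,lo].mean(0);print("top mid",M)
q=M[:2]; print("origin est",q+50*s)
st=read_state();tp=st['eef_pos'][:2];yaw=st['tool_rot'][2]
tx=np.array([np.cos(yaw),np.sin(yaw)]);ty=np.array([np.sin(yaw),-np.cos(yaw)])
for h in(20,25):
    g=q+s*h*np.tan(np.radians(30));print(h,g,"move",(g-tp)@tx,(g-tp)@ty,"turn",np.degrees(yaw)-(90-16))
E
```

```text
[[ 598.  -165.   116. ]
 [ 575.6 -242.5  116. ]] [[ 589.9 -163.5  111. ]
 [ 567.2 -241.6  111. ]]
80.66005822701652 81.34745362130133
-16.131459685415468
-16.155123534836672
top mid [ 582.69236489 -203.14507406  113.5       ]
origin est [ 630.75544969 -216.92694185]
20 [ 593.79205887 -206.3278601 ] move -36.564671286946066 3.208941211889832 turn 1.51102094314966
25 [ 596.56698236 -207.1235566 ] move -36.64079270768524 6.094688751547154 turn 1.51102094314966
```

```bash
python3 -m jog '[-37,3,0,1.5,85,-37,3,40,1.5,85,-37,3,80,1.5,85,-37,3,120,1.5,85,-37,3,150,1.5,85,-37,3,157,1.5,85,-37,3,157,1.5,85]'
python3 - <<'E'
from h import *
s=read_state();print(s['eef_pos'],s['tool_rot'],s['force'])
im,d=get_image("wrist");cv2.imwrite("pics/w3.png",im)
E
```

```text
clock: 3.33
eef_pos: [592.9, -205.6, 245.5]
tool_rot: [-3.136, -0.002, 1.293]
force: [0.0, -0.0, 1.2]
width: 84.6
[ 592.93887603 -205.61149435  245.46969885] [-3.13639535e+00 -1.64265843e-03  1.29318314e+00] [ 0.01313753 -0.0199962   1.19060773]
```

View pics/w3.png

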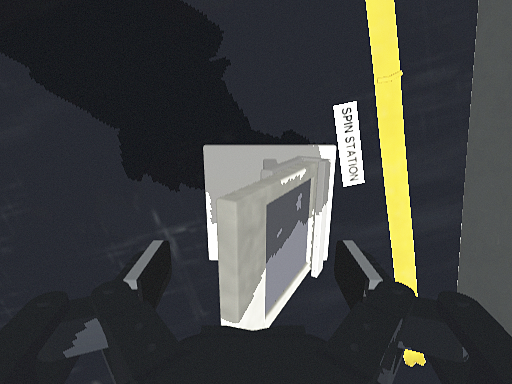

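```bash
python3 -m jog '[0,0,0,0,40,0,0,0,0,40,0,0,0,0,40,0,0,0,0,30,0,0,0,0,30,0,0,0,0,30]'; python3 -m jog '[0,0,0,0,20,0,0,0,0,20,0,0,0,0,20,0,0,0,0,20,0,0,0,0,20]'
```

```text
clock: 3.88
eef_pos: [593.7, -208.9, 249.3]
tool_rot: [3.139, -0.0, 1.29]
force: [-1.1, 0.3, 7.2]
width: 30.1
clock: 4.3
eef_pos: [600.4, -210.7, 253.4]
tool_rot: [3.116, 0.002, 1.29]
force: [11.1, -1.3, 11.4]
width: 20.3
```

```bash
python3 -m jog '[0,0,0,0,5,0,0,0,0,5,0,0,0,0,5]'; python3 -m jog '[0,0,0,0,5,0,0,0,0,5,0,0,0,0,5]'
python3 - <<'E'
from h import *
im,d=get_image("wrist");cv2.imwrite("pics/w4.png",im)
im,d=get_image("side");cv2.imwrite("pics/s4.png",cv2.resize(im[150:340,220:420],None,fx=3.1,fy=3.1,interpolation=2))
E
```

```text
clock: 4.55
eef_pos: [603.6, -211.4, 254.9]
tool_rot: [3.106, 0.003, 1.291]
force: [18.0, -2.9, 10.5]
width: 16.4
clock: 4.8
eef_pos: [603.6, -211.5, 254.9]
tool_rot: [3.106, 0.003, 1.29]
force: [17.9, -4.0, 10.9]
width: 16.1
```

View pics/s4.png

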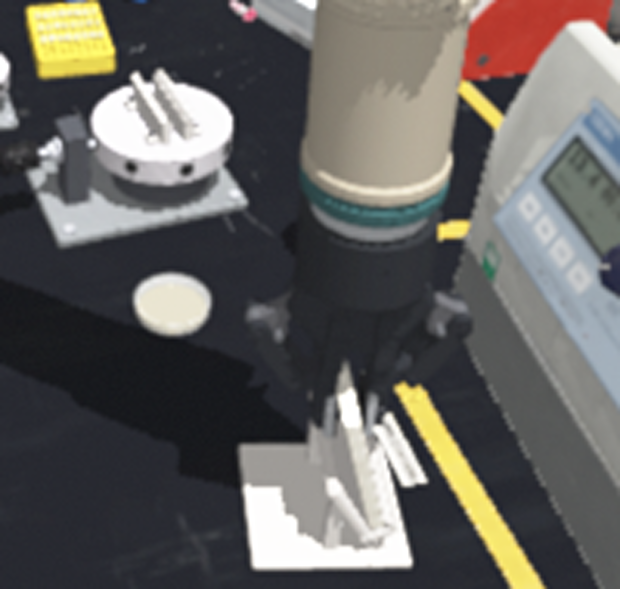

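View pics/w4.png

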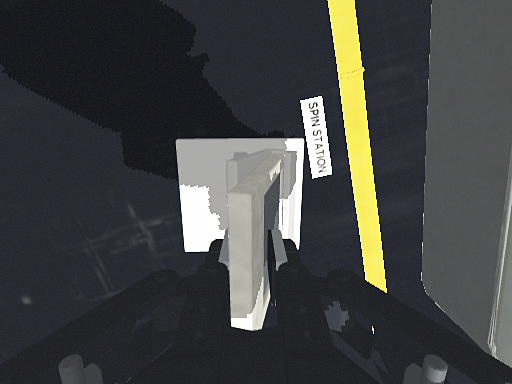

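```bash
python3 -m jog '[0,-1,-5,0,5,0,-2,-10,0,5,0,-3,-15,0,5,0,-4,-20,0,5]';python3 -m jog '[0,-1,-5,0,5,0,-2,-10,0,5,0,-3,-15,0,5,0,-4,-20,0,5,0,-5,-26,0,5,0,-6,-32,0,5]'
python3 - <<'E'
from h import *
im,d=get_image("side");cv2.imwrite("pics/s5.png",cv2.resize(im[150:340,220:420],None,fx=3.1,fy=3.1,interpolation=2))
E
```

```text
clock: 5.23
eef_pos: [598.9, -210.4, 272.9]
tool_rot: [3.108, 0.004, 1.29]
force: [21.8, -6.5, -3.1]
width: 13.6
clock: 5.73
eef_pos: [585.1, -206.3, 301.3]
tool_rot: [3.136, 0.0, 1.29]
force: [-0.6, 0.2, -1.5]
width: 9.3
```

View pics/s5.png

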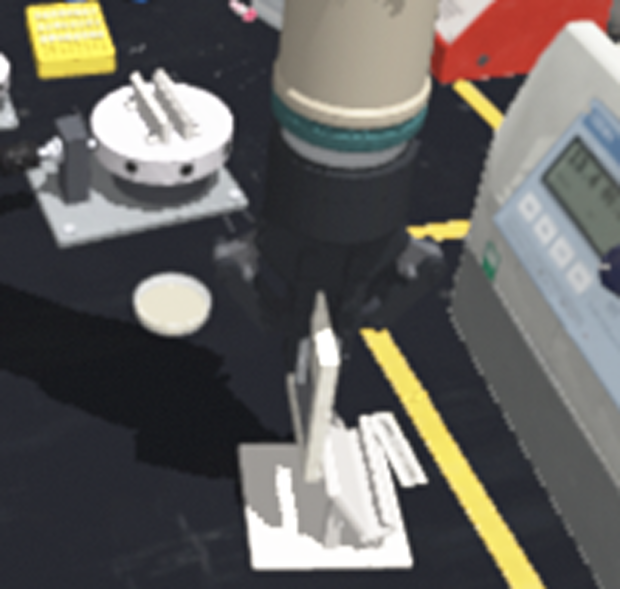

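```bash
python3 -m jog '[0,0,-30,0,5,0,0,-60,0,5,0,0,-90,0,5,0,0,-100,0,5,0,0,-100,0,5]'
python3 - <<'E'
from h import *
s=read_state();print(s['eef_pos'],s['tool_rot'],s['force'],s['width'])
for n in("wrist","side","scene"):
    p=camera_params(n)
    im,d=get_image(n);cv2.imwrite(f"pics/{n}6.png",im);np.savez(f"pics/{n}6.npz",d=d,K=p["K"],T=p["T"])
b=cv2.imread("pics/side6.png");cv2.imwrite("pics/s6.png",cv2.resize(b[100:290,220:420],None,fx=3.1,fy=3.1,interpolation=2))
b=cv2.imread("pics/scene6.png");cv2.imwrite("pics/c6.png",cv2.resize(b[130:290,230:430],None,fx=3.6,fy=3.6,interpolation=2))
E
```

```text
clock: 6.2
eef_pos: [583.5, -206.4, 402.0]
tool_rot: [3.138, 0.0, 1.289]
force: [0.8, -0.7, -2.2]
width: 9.4
[ 583.51970092 -206.367989    401.99149202] [3.13767126e+00 2.55214536e-05 1.28938506e+00] [ 0.76353074 -0.67097672 -2.17629737] 9.437200689794592
```

View pics/s6.png

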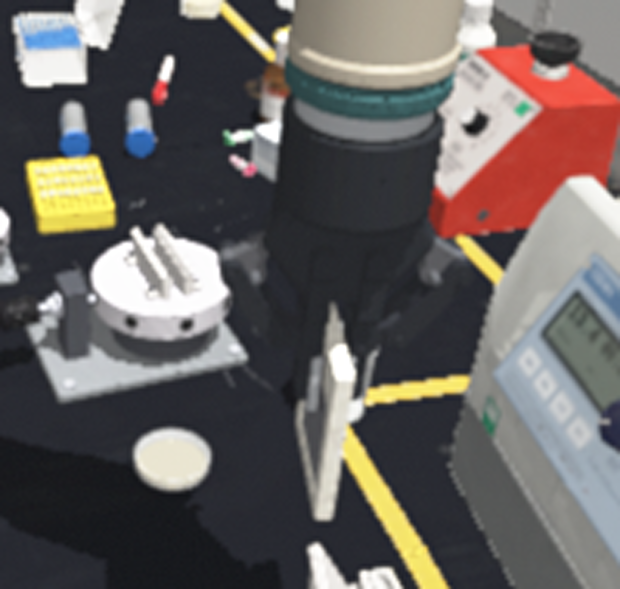

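View pics/c6.png

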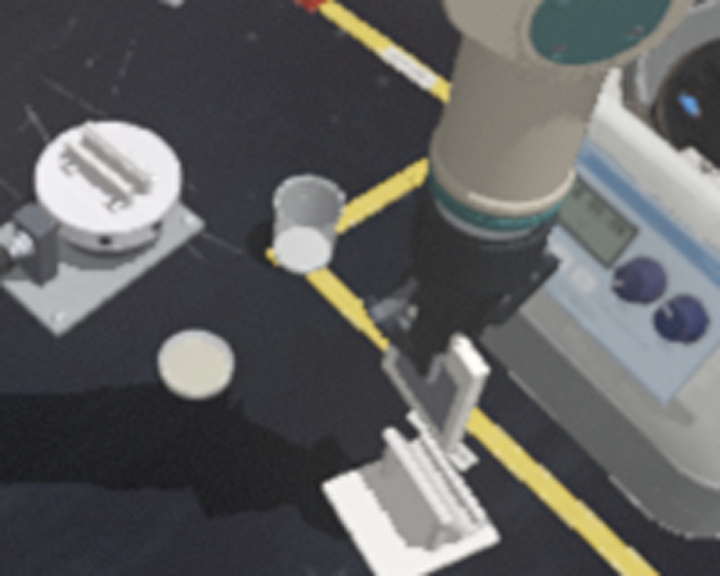

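View pics/wrist6.png

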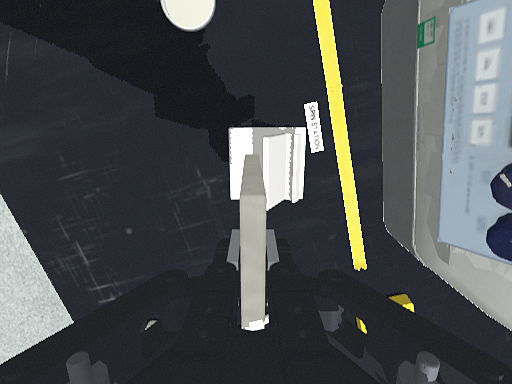

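```bash
python3 - <<'E'
from h import *
s=dict(pos=np.array([583.5,-206.4,402.0]),yaw=1.2894)
tx=np.array([np.cos(s['yaw']),np.sin(s['yaw']),0]);ty=np.array([tx[1],-tx[0],0])
p=dict(np.load("pics/wrist6.npz"));P=pts("wrist",p["d"],p)
L=np.stack([(P-s['pos'])@tx,(P-s['pos'])@ty,P[...,2]-402],-1)
for v in list(range(148,196,4))+list(range(200,332,12)):
    r=[u for u in range(235,275) if L[v,u,2]>-285 and L[v,u,2]<-60]
    if r: print(v,r[0],r[-1],L[v,(r[0]+r[-1])//2].round(1), L[v,r[0],1].round(1),L[v,r[-1],1].round(1))
for n in("side","scene"):
    p=dict(np.load(f"pics/{n}6.npz"));Q=pts(n,p["d"],p).reshape(-1,3)
    q=np.c_[(Q-s['pos'])@tx,(Q-s['pos'])@ty,Q[:,2]-402]
    im=cv2.imread(f"pics/{n}6.png").reshape(-1,3)
    m=(abs(q[:,0])<60)&(abs(q[:,1])<14)&(q[:,2]<-135)&(q[:,2]>-260)
    w=q[m];print(n,m.sum(),np.percentile(w,[0,2,50,98,100],axis=0).round(1).tolist())
    for z in range(-240,-135,15):
        k=w[abs(w[:,2]-z)<7];
        if len(k): print(z,len(k),k.min(0).round(1),k.max(0).round(1),np.median(k,0).round(1))
E
```

```text
156 245 258 [ 4.330e+01  2.000e-01 -2.132e+02] -3.8 4.8
160 244 259 [  43.     0.2 -199.8] -4.1 5.1
164 244 260 [  43.2    0.8 -185.9] -3.7 5.5
168 243 260 [  43.     0.3 -175.5] -4.0 5.0
172 243 261 [  43.1    0.8 -165.5] -3.7 5.2
176 242 262 [  43.2    0.8 -156.3] -3.9 5.5
180 242 263 [  43.2    0.8 -148.8] -3.6 5.8
184 241 263 [  42.9    0.8 -143.1] -3.9 5.3
188 241 264 [  42.9    0.8 -136.9] -3.6 5.5
192 240 265 [  42.7    0.7 -132.1] -3.9 5.7
200 239 266 [  41.2    0.7 -127. ] -4.0 5.9
212 240 265 [  35.9    0.7 -128.9] -3.7 5.5
224 240 265 [  31.3    0.7 -128.4] -3.8 5.6
236 235 274 [  26.7    1.5 -127.7] -7.8 12.0
248 235 274 [  21.9    1.5 -127.4] -7.1 10.9
260 235 274 [  16.3    1.5 -128.1] -6.5 10.0
272 235 274 [  11.4    1.5 -127.6] -5.9 9.2
284 235 274 [   5.9    1.5 -127.6] -5.8 8.6
296 235 274 [   0.     1.5 -128. ] -6.1 7.7
308 235 274 [  -6.3    1.5 -128.6] -6.2 7.6
320 235 274 [ -12.6    1.5 -129. ] -6.1 7.7
side 663 [[-37.7, -14.0, -231.7], [-37.0, -12.7, -228.2], [-19.9, -3.2, -177.8], [34.2, 10.6, -136.4], [41.0, 13.9, -135.1]]
-225 106 [ -37.4   -5.5 -231.7] [  4
[... 314 characters left out ...]
 13.9 -158. ] [ -15.3   -3.9 -165. ]
-150 120 [ -37.7  -14.  -156.7] [  -4.8   13.8 -143.2] [ -18.6   -4.5 -150. ]
scene 445 [[-37.4, -13.5, -230.9], [-37.0, -12.3, -227.0], [-14.4, -5.6, -196.0], [38.0, 1.1, -137.4], [42.3, 9.2, -135.1]]
-225 90 [ -37.4   -8.7 -230.9] [  41.6    1.1 -218. ] [  -1.2   -6.8 -223.2]
-210 94 [ -37.3   -8.  -217. ] [  42.3    1.2 -203.1] [   1.3   -5.  -210.2]
-195 59 [ -37.1   -7.9 -201.4] [  32.1    1.5 -188.1] [ -16.2   -5.2 -195.8]
-180 45 [ -37.2  -12.2 -186.7] [  -5.6    1.7 -173.3] [ -24.3   -5.1 -180.1]
-165 54 [ -37.4  -13.5 -172. ] [  31.4    2.7 -158.1] [ -19.4   -5.1 -164.5]
-150 57 [ -37.3  -13.5 -156.4] [  32.1    2.1 -143.3] [ -20.4   -6.4 -149.7]
```

```bash
python3 -m jog '[40,-9,0,-4,5,80,-18,0,-8,5,120,-26,0,-12,5,160,-34,0,-16,5,200,-43,0,-18.3,5,240,-51,0,-18.3,5,280,-60,0,-18.3,5,315,-67,0,-18.3,5,340,-72,0,-18.3,5,357,-76,0,-18.3,5,357,-76,0,-18.3,5,357,-76,0,-18.3,5]'
python3 - <<'E'
from h import *
s=read_state();print(s['eef_pos'],s['tool_rot'],s['force'],s['width'])
for n in("wrist","side","scene"):
    p=camera_params(n)
    im,d=get_image(n);cv2.imwrite(f"pics/{n}7.png",im);np.savez(f"pics/{n}7.npz",d=d,K=p["K"],T=p["T"])
print(read_state()['eef_pos'])
b=cv2.imread("pics/side7.png");cv2.imwrite("pics/s7.png",cv2.resize(b[60:250,160:360],None,fx=3.1,fy=3.1,interpolation=2))
E
```

```text
clock: 7.35
eef_pos: [608.6, 159.4, 397.2]
tool_rot: [-3.137, 0.001, 1.612]
force: [-0.4, -0.9, -1.4]
width: 9.2
[608.6484003  159.3638147  397.24472896] [-3.13731119e+00  1.08506068e-03  1.61176002e+00] [-0.38078068 -0.85416852 -1.3790668 ] 9.1558303449274
[609.33940742 156.14663159 398.76193978]
```

View pics/wrist7.png

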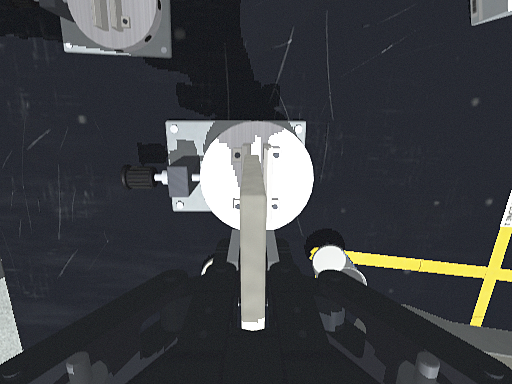

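View pics/s7.png

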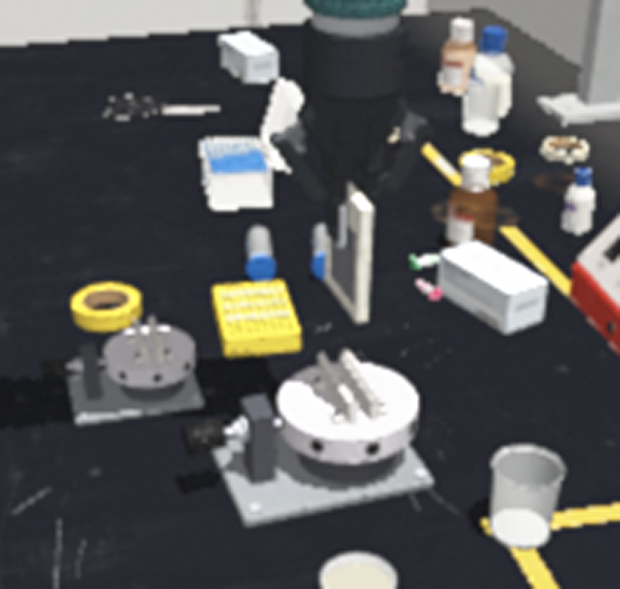

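```bash
python3 -m jog '[0,0,25,0,5,0,0,50,0,5,0,0,63,0,5,0,0,63,0,5,0,0,63,0,5,0,0,63,0,5]'
python3 - <<'E'
from h import *
s=read_state();print(s['eef_pos'],s['tool_rot'],s['force'],s['width'],abs(s['qd']).max())
for n in("wrist","side","scene"):
    p=camera_params(n)
    im,d=get_image(n);cv2.imwrite(f"pics/{n}8.png",im);np.savez(f"pics/{n}8.npz",d=d,K=p["K"],T=p["T"],pos=s['eef_pos'],yaw=s['tool_rot'][2])
b=cv2.imread("pics/side8.png");cv2.imwrite("pics/s8.png",cv2.resize(b[90:240,200:350],None,fx=4,fy=4,interpolation=2))
b=cv2.imread("pics/wrist8.png");cv2.imwrite("pics/w8.png",cv2.resize(b[80:230,180:330],None,fx=4,fy=4,interpolation=2))
b=cv2.imread("pics/scene8.png");cv2.imwrite("pics/c8.png",cv2.resize(b[100:250,180:330],None,fx=4,fy=4,interpolation=2))
E
```

```text
clock: 8.0
eef_pos: [610.1, 157.2, 337.7]
tool_rot: [3.14, 0.0, 1.608]
force: [0.1, 0.4, -1.3]
width: 9.5
[610.12353002 157.17331841 337.73610754] [3.13983685e+00 8.79109101e-05 1.60760578e+00] [ 0.1197183   0.40757179 -1.32505311] 9.45830360902383 0.012183263494675457
```

View pics/w8.png

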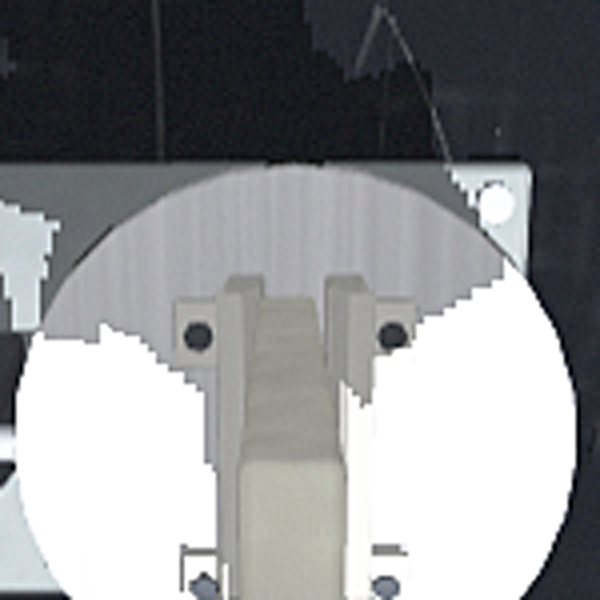

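View pics/s8.png

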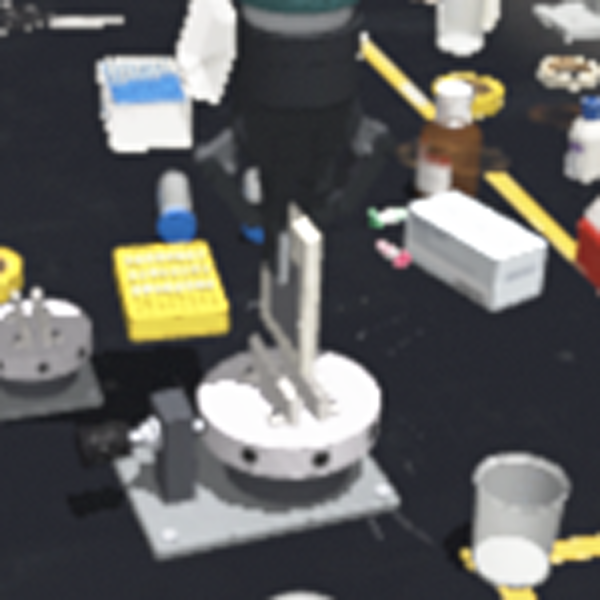

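View pics/c8.png

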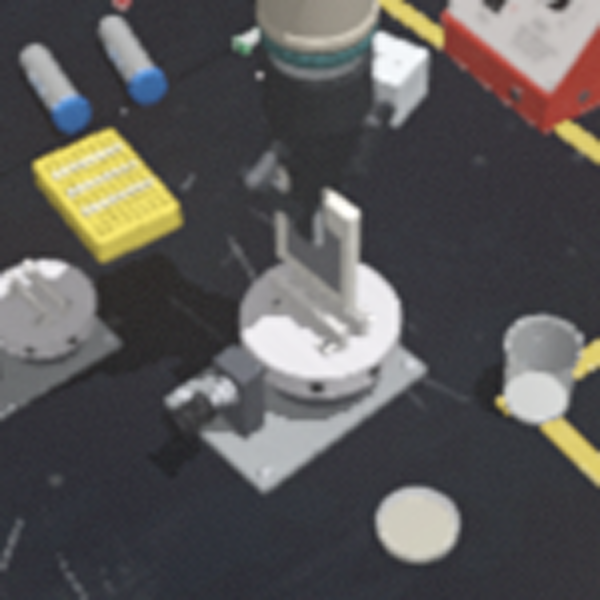

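```bash
python3 - <<'E'
from h import *
p=dict(np.load("pics/wrist8.npz"));P=pts("wrist",p["d"],p);pos=p['pos'];yaw=float(p['yaw'])
tx=np.array([np.cos(yaw),np.sin(yaw),0]);ty=np.array([tx[1],-tx[0],0])
L=np.stack([(P-pos)@tx,(P-pos)@ty,P[...,2]],-1)
print(p["T"].round(2))
for v in range(150,236,4):
    r=L[v,225:285]
    f=[f"{u+225}:{a[1]:.1f},{a[2]:.0f}" for u,a in enumerate(r) if u%3==0]
    if v in(150,154,158,166,178): print(v,r[:,0].mean().round(1),' '.join(f))
    m=(L[v,:,2]>100)&(abs(L[v,:,1])<14);u=np.where(m)[0]
    if len(u): print(v,u[0],u[-1],L[v,u].mean(0).round(1))
# disc fit in tool frame
g=cv2.cvtColor(cv2.imread("pics/wrist8.png"),6)
C=np.array([610.5,160.3]);R=np.linalg.norm(P[...,:2]-C,axis=-1)
m=((P[...,2]>67)&(P[...,2]<77)&(R<70)).astype(np.uint8)
v,u=np.where(m[:225]);W=ray(np.c_[u,v],72,p)[:,:2]
h=cv2.convexHull(np.c_[u,v].astype(np.int32))[:,0];h=h[h[:,1]<215];w=ray(h,72,p)[:,:2]
A=np.c_[2*w,np.ones(len(w))];s=np.linalg.lstsq(A,(w**2).sum(1),rcond=None)[0];r=np.sqrt(s[2]+s[:2]@s[:2]);print("disc",s[:2],r,"tool",(s[:2]-pos[:2])@tx[:2],(s[:2]-pos[:2])@ty[:2])
E
```

```text
[[ 1.0000e+00 -3.0000e-02 -1.0000e-02  6.0794e+02]
 [ 4.0000e-02  9.6000e-01  2.8000e-01  2.2923e+02]
 [ 0.0000e+00 -2.8000e-01  9.6000e-01  3.0647e+02]
 [ 0.0000e+00  0.0000e+00  0.0000e+00  1.0000e+00]]
150 40.4 225:-22.4,71 228:-19.8,72 231:-17.4,71 234:-14.8,72 237:-11.6,85 240:-9.3,84 243:-6.8,87 246:-4.8,71 249:-2.3,72 252:0.2,72 255:2.8,70 258:5.3,71 261:7.6,77 264:9.7,87 267:12.0,86 270:14.3,88 273:17.9,71 276:20.4,70 279:23.0,70 282:25.3,72
154 39.6 225:-22.3,73 228:-19.7,74 231:-17.3,74 234:-13.3,96 237:-10.9,98 240:-8.7,98 243:-6.5,95 246:-3.8,115 249:-1.8,115 252:0.3,116 255:2.3,116 258:4.5,111 261:7.6,78 264:9.3,95 267:11.5,98 270:13.7,98 273:16.0,97 276:20.1,75 279:22.7,74 282:25.0,76
154 245 258 [ 4.30e+01 -1.00e-01  1.15e+02]
158 37.4 225:-22.0,77 228:-19.4,79 231:-17.0,77 234:-13.3,97 237:-11.0,98 240:-8.7,98 243:-6.6,94 246:-3.5,131 249:-1.6,132 252:0.3,131 255:2.2,133 258:4.1,129 261:7.6,79 264:9.4,94 267:11.5,97 270:13.8,98 273:16.1,97 276:20.0,78 279:22.5,77 282:25.0,77
158 244 258 [ 42.9  -0.3 130.8]
162 244 259 [ 42.9   0.  144.9]
166 33.4 225:-22.1,78 228:-19.
[... 462 characters left out ...]
0.3,185 255:1.7,185 258:3.0,185 261:4.4,184 264:9.6,94 267:11.7,99 270:14.1,97 273:16.5,96 276:20.9,71 279:23.5,71 282:26.1,71
178 242 262 [ 42.8   0.3 184.5]
182 241 263 [ 42.7   0.3 191.2]
186 241 264 [ 42.8   0.6 198. ]
190 240 264 [ 42.7   0.4 203.6]
194 240 265 [ 42.7   0.7 208.7]
198 239 266 [ 41.5   0.5 209.8]
202 239 266 [ 39.9   0.5 209.6]
206 240 266 [ 38.4   0.7 209.8]
210 240 265 [ 36.9   0.5 210. ]
214 240 265 [ 35.3   0.5 209.8]
218 240 265 [ 33.7   0.5 209.8]
222 240 265 [ 32.2   0.5 210. ]
226 240 265 [ 30.6   0.5 210. ]
230 232 273 [ 22.    0.6 194.4]
234 231 274 [ 20.6   0.5 195.4]
disc [611.3809871  159.76473685] 61.201481950110534 tool 2.543387176825201 1.3519724394341244
```

```bash
python3 -m jog '[0,1.3,0,0,5,0,1.3,5,0,5,0,1.3,10,0,5,0,1.3,15,0,5,0,1.3,19,0,5,0,1.3,19,0,5]';python3 -m jog '[0,0,4,0,5,0,0,8,0,5,0,0,12,0,5,0,0,16,0,5,0,0,16,0,5,0,0,16,0,5]'
```

```text
clock: 8.65
eef_pos: [610.9, 158.3, 316.7]
tool_rot: [-3.141, 0.0, 1.609]
force: [1.1, 0.9, -2.3]
width: 9.3
clock: 9.15
eef_pos: [610.9, 158.2, 301.3]
tool_rot: [-3.141, 0.0, 1.609]
force: [1.7, 0.8, -1.8]
width: 9.2
```

```bash
python3 -m jog '[0,0,1,0,5,0,0,2,0,5,0,0,3,0,5,0,0,3,0,5]'; python3 -m jog '[0,0,1,0,5,0,0,2,0,5,0,0,2,0,5]'
python3 - <<'E'
from h import *
s=read_state();print(s['eef_pos'],s['tool_rot'],s['force'],s['width'],abs(s['qd']).max())
for n in("wrist","side"):
    p=camera_params(n)
    im,d=get_image(n);cv2.imwrite(f"pics/{n}9.png",im);np.savez(f"pics/{n}9.npz",d=d,K=p["K"],T=p["T"],pos=s['eef_pos'],yaw=s['tool_rot'][2])
b=cv2.imread("pics/side9.png");B=cv2.resize(b[100:230,200:330],None,fx=3,fy=3,interpolation=2)
b=cv2.imread("pics/wrist9.png");W=cv2.resize(b[80:210,190:320],None,fx=3,fy=3,interpolation=2)
cv2.imwrite("pics/x9.png",np.hstack([B,W]))
p=dict(np.load("pics/wrist9.npz"));P=pts("wrist",p["d"],p);print(np.median(P[205:226,246:260],axis=(0,1)))
E
```

```text
clock: 9.48
eef_pos: [610.8, 158.2, 299.3]
tool_rot: [3.141, -0.0, 1.609]
force: [0.3, 0.3, 3.4]
width: 8.9
clock: 9.73
eef_pos: [610.8, 158.2, 299.2]
tool_rot: [3.141, -0.001, 1.609]
force: [-3.4, -1.7, 15.6]
width: 9.3
[610.84252982 158.18301497 299.21019419] [ 3.14073512e+00 -1.08485122e-03  1.60920471e+00] [-3.37084023 -1.69406444 15.56024792] 9.302102820597172 0.003880418354198057
[609.9477217  193.23128432 171.46257112]
```

View pics/x9.png

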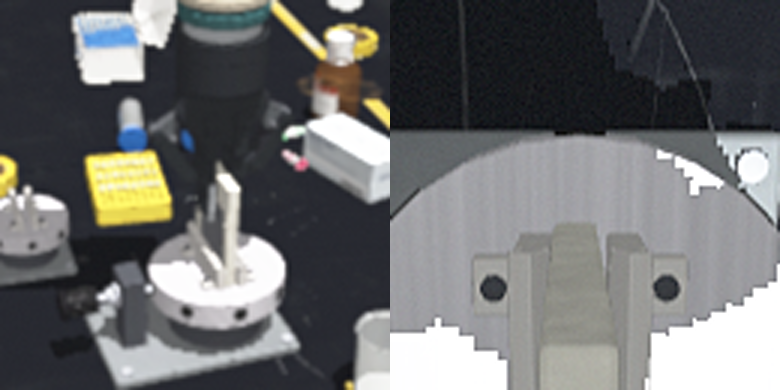

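```bash
python3 -m jog '[0,0,-2,0,12,0,0,-2,0,16,0,0,-2,0,30,0,0,-2,0,50,0,0,-2,0,60,0,0,-2,0,60]'; python3 -m jog '[0,0,-30,0,60,0,0,-70,0,60,0,0,-110,0,60,0,0,-120,0,60,0,0,-120,0,60]'
python3 - <<'E'
from h import *
s=read_state();print(s['eef_pos'],s['tool_rot'],s['force'],s['width'],abs(s['qd']).max())
for n in("wrist","side"):
    p=camera_params(n)
    im,d=get_image(n);cv2.imwrite(f"pics/{n}10.png",im);np.savez(f"pics/{n}10.npz",d=d,K=p["K"],T=p["T"],pos=s['eef_pos'],yaw=s['tool_rot'][2])
b=cv2.imread("pics/side10.png");B=cv2.resize(b[100:230,200:330],None,fx=3,fy=3,interpolation=2)
b=cv2.imread("pics/wrist10.png");W=cv2.resize(b[110:240,190:320],None,fx=3,fy=3,interpolation=2)
cv2.imwrite("pics/x10.png",np.hstack([B,W]))
p=dict(np.load("pics/wrist10.npz"));P=pts("wrist",p["d"],p)
C=np.array([610.5,160.3]);R=np.linalg.norm(P[...,:2]-C,axis=-1)
Q=P[(P[...,2]>166)&(P[...,2]<178)&(R<55)];print(len(Q),np.median(Q,0),np.percentile(Q,[2,98],axis=0))
w,e=np.linalg.eigh(np.cov(Q[:,:2].T));print(e[:,1])
E
```

```text
clock: 10.33
eef_pos: [610.7, 158.2, 298.3]
tool_rot: [-3.141, 0.0, 1.609]
force: [-0.5, -0.4, -1.0]
width: 60.0
clock: 10.75
eef_pos: [612.0, 158.1, 422.8]
tool_rot: [3.134, -0.002, 1.609]
force: [-0.1, -0.5, -0.3]
width: 60.0
[611.952125   158.11173427 422.80094404] [ 3.13384875e+00 -1.84272139e-03  1.60899295e+00] [-0.06047157 -0.51833068 -0.30694405] 60.046449755633176 0.07249397732254481
1112 [611.3667037  164.36476838 171.30431812] [[606.26886439 124.00532708 169.67245405]
 [616.73654523 200.74629352 172.67225814]]
[-0.03507002  0.99938486]
```

View pics/x10.png

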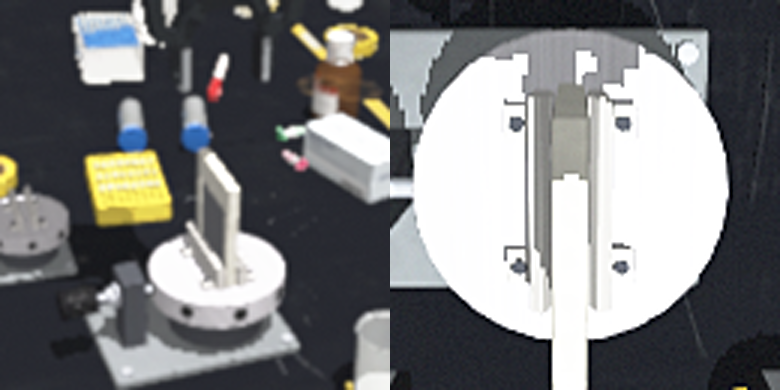

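View pics/wrist10.png

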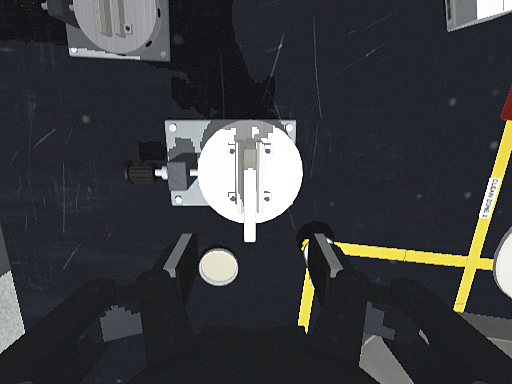

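```bash
python3 -m jog '[2,-30,0,-7,60,2,-60,0,-14,60,2,-95,0,-21,60,2,-128,0,-28,60,2,-128,0,-35,60,2,-128,0,-42,60,2,-128,0,-49,60,2,-128,20,-56,60,2,-128,40,-63,60,2,-128,60,-70,60,2,-128,75,-77,60,2,-128,84,-84,60,2,-128,84,-90,60,2,-128,84,-90,60,2,-128,84,-90,60,2,-128,84,-90,60]'
python3 - <<'E'
from h import *
s=read_state();print(s['eef_pos'],s['tool_rot'],s['qpos'],s['width'],abs(s['qd']).max())
for n in("wrist",):
    p=camera_params(n)
    im,d=get_image(n);cv2.imwrite(f"pics/{n}11.png",im);np.savez(f"pics/{n}11.npz",d=d,K=p["K"],T=p["T"],pos=s['eef_pos'],yaw=s['tool_rot'][2])
E
```

```text
clock: 12.18
eef_pos: [482.6, 155.2, 334.1]
tool_rot: [-3.141, -0.001, -3.106]
force: [0.9, 0.5, 0.0]
width: 60.4
[482.56651171 155.19081427 334.11921568] [-3.14135832e+00 -1.28835923e-03 -3.10607583e+00] [-0.32595648  0.52728656 -0.0585633   1.98339617  0.04941517  0.63353145
  1.18985813] 60.41735155735813 0.014143085526728239
```

View pics/wrist11.png

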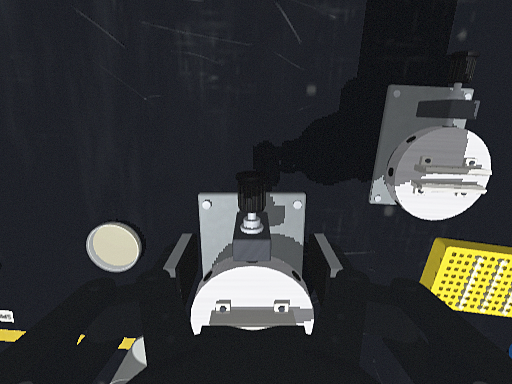

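```bash
python3 - <<'E'
from h import *
im=cv2.imread("pics/wrist11.png");cv2.imwrite("pics/w11c.png",cv2.resize(im[150:270,190:320],None,fx=4.5,fy=4.5,interpolation=2))
p=dict(np.load("pics/wrist11.npz"));P=pts("wrist",p["d"],p)
for v in range(166,240,4):
    row=P[v,225:285];m=(row[:,2]>50)
    if m.sum(): u=np.where(m)[0]+225;print(v,u[0],u[-1],P[v,u].mean(0).round(1),P[v,u,1].min().round(1),P[v,u,1].max().round(1),P[v,u,2].max().round(1))
E
```

```text
170 257 257 [462.7 158.2  50.6] 158.2 158.2 50.6
174 236 266 [463.3 152.8  65.8] 139.7 165.9 67.3
178 236 266 [465.7 152.9  70.8] 139.8 166.1 73.5
182 238 265 [469.8 153.5  68.3] 141.4 165.7 74.4
186 238 265 [473.2 153.7  68.8] 141.8 165.7 71.9
190 238 265 [476.8 153.7  68.8] 141.8 165.9 72.4
194 238 265 [480.5 153.8  68.5] 141.7 166.0 72.2
198 238 265 [484.2 154.   68.5] 141.7 166.3 72.0
202 238 265 [487.9 154.1  68.4] 141.8 166.5 72.6
206 239 264 [491.4 154.2  69.1] 143.0 165.5 72.9
210 240 262 [495.1 153.9  69.3] 144.0 163.8 72.1
214 248 255 [501.4 154.5  62.6] 151.3 157.7 64.0
218 243 259 [505.8 154.2  61.4] 146.8 161.6 63.3
222 243 259 [508.  154.3  65.7] 146.9 161.7 67.5
226 235 268 [513.9 154.9  61.1] 139.1 171.0 68.2
230 234 269 [515.8 155.   65.8] 138.7 171.5 71.3
234 233 269 [517.3 154.6  71.4] 138.2 170.9 72.7
238 233 270 [517.4 155.1  79.5] 138.9 171.3 81.2
```

View pics/w11c.png

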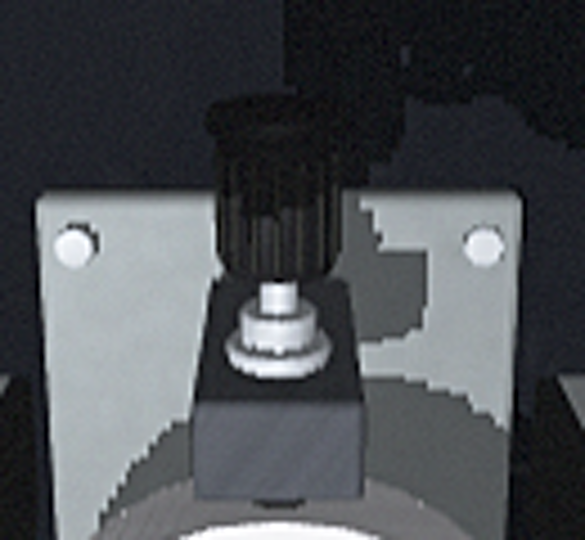

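```bash
python3 -m jog '[0,-1,40,0,60,0,-1,80,0,60,0,-1,105,0,60,0,-1,118,0,60,0,-1,121,0,60,0,-1,121,0,60]';python3 -m jog '[0,0,0,0,35,0,0,0,0,25,0,0,0,0,10,0,0,0,0,10,0,0,0,0,10,0,0,0,0,10,0,0,0,0,10]'
python3 - <<'E'
from h import *
for n in("wrist","scene"):
    im,d=get_image(n);cv2.imwrite(f"pics/{n}12.png",im)
cv2.imwrite("pics/c12.png",cv2.resize(im[130:250,170:310],None,fx=4.5,fy=4.5,interpolation=2))
E
```

```text
clock: 12.73
eef_pos: [482.6, 154.4, 213.1]
tool_rot: [-3.141, -0.001, -3.104]
force: [-0.6, -0.7, 0.2]
width: 59.9
clock: 13.32
eef_pos: [483.3, 154.1, 215.2]
tool_rot: [3.141, 0.002, -3.104]
force: [0.3, -0.9, 6.4]
width: 22.3
```

View pics/wrist12.png

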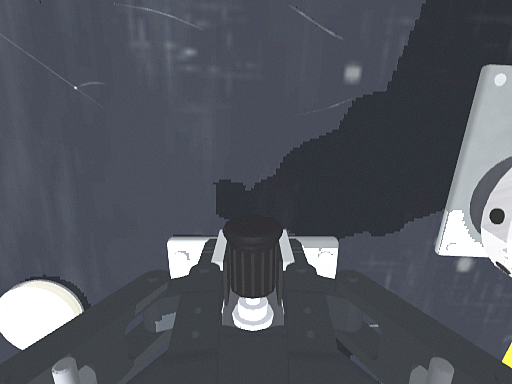

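View pics/c12.png

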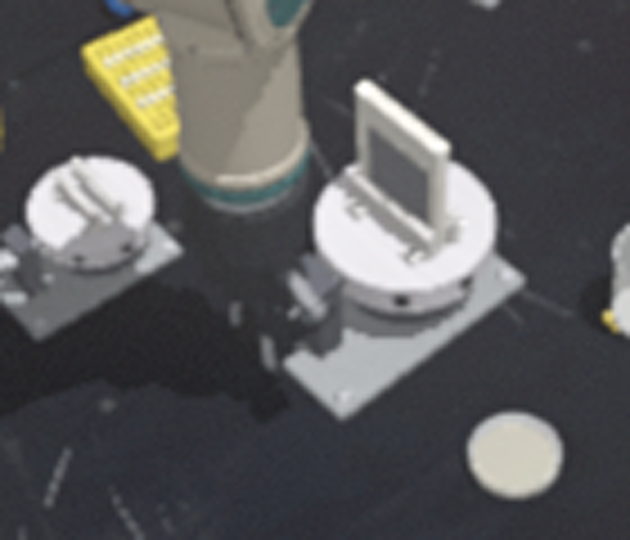

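```bash
python3 -m jog '[3,0,0,0,10,6,0,0,0,10,9,0,0,0,10,12,0,0,0,10,15,0,0,0,10,18,0,0,0,10,20,0,0,0,10,20,0,0,0,10,20,0,0,0,10]'
```

```text
clock: 14.17
eef_pos: [467.2, 153.3, 215.3]
tool_rot: [3.14, 0.012, -3.105]
force: [10.9, -2.3, -2.6]
width: 22.2
```

```bash
python3 -m jog '[2,0,0,0,10,4,0,0,0,10,6,0,0,0,10,6,0,0,0,10,6,0,0,0,10]'; python3 -m jog '[2,0,0,0,10,4,0,0,0,10,4,0,0,0,10,4,0,0,0,10,4,0,0,0,10]'
python3 - <<'E'
from h import *
for n in("wrist","scene","side"):
    im,d=get_image(n);cv2.imwrite(f"pics/{n}13.png",im)
a=cv2.imread("pics/scene13.png");b=cv2.imread("pics/side13.png")
cv2.imwrite("pics/x13.png",np.hstack([cv2.resize(a[130:250,170:300],None,fx=3,fy=3),cv2.resize(b[110:230,190:320],None,fx=3,fy=3)]))
E
```

```text
clock: 14.58
eef_pos: [461.9, 153.0, 215.3]
tool_rot: [3.139, 0.014, -3.106]
force: [11.5, -3.6, -3.1]
width: 22.3
clock: 15.0
eef_pos: [460.4, 152.8, 215.3]
tool_rot: [3.138, 0.02, -3.107]
force: [18.8, -4.2, -10.4]
width: 22.2
```

View pics/wrist13.png

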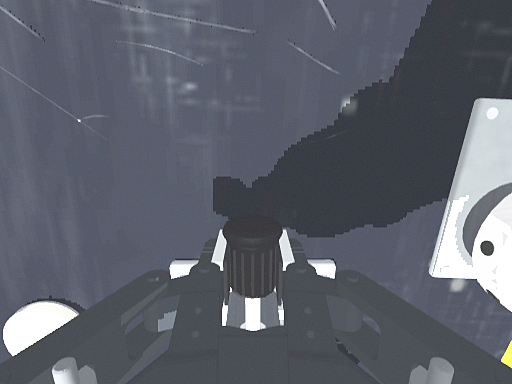

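View pics/x13.png

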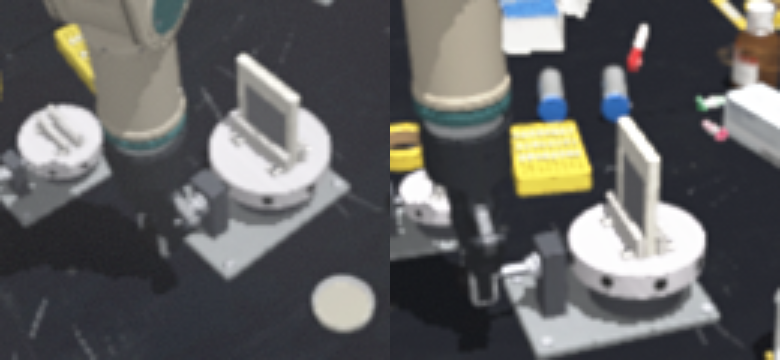

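```bash
python3 -m jog '[0,0,0,0,10,0,0,0,0,10,0,0,0,0,10,0,0,0,0,10,0,0,0,0,10,0,0,0,0,10]'
python3 - <<'E'
from h import *
s=read_state();print(s['eef_pos'],s['force'],s['width'],abs(s['qd']).max())
p=camera_params("scene");im,d=get_image("scene");P=pts("scene",d,p)
R=np.linalg.norm(P[...,:2]-np.array([611,160.3]),axis=-1);Q=P[(R<50)&(P[...,2]>105)&(P[...,2]<180)];print(len(Q),np.percentile(Q,[1,50,99],axis=0).round(1).tolist())
finish_job()
E
```

```text
clock: 15.65
eef_pos: [460.4, 152.8, 215.3]
tool_rot: [3.138, 0.02, -3.107]
force: [18.9, -3.6, -11.2]
width: 22.2
[460.43226409 152.77698064 215.29789711] [ 18.88448023  -3.5602314  -11.15518939] 22.16632852759506 0.0016404731602052114
351 [[603.5, 119.8, 106.8], [607.9, 156.6, 147.3], [616.0, 199.0, 173.8]]
the job is handed in; nothing more can be done
```

I put the cassette upright in the slot of the larger turntable (disc radius measured at 62 mm) and let go. I then gripped the knob and pulled the plunger out to its stop. The job was handed in at about 15.7 s with the gripper still holding it; no verdict is reported.

- **Cassette:** after letting go, its top edge was at about 171.3 mm, against 172 mm for fully down. It was centred within about 2 mm and in line with the slot. A last look after the pull showed it still there, with its top at about 173.8 mm and the same sideways position.
- **Plunger:** the tool moved about 23 mm in all. That is 3 mm past the 20 mm travel, which I put down to the arm and grip flexing. The pull rose from about 11 N (as the spring should give) to 18.9 N at the stop. It held steady at that force, the joints were at rest, and the knob had not slipped in the pads.
- **Other objects:** the dish, the beaker and the yellow rack were never touched as far as I could see, but I did not re-measure where they are.
- **Disagreement:** the fingers read about 22 mm on the 24 mm knob and about 9.3 mm on the 10 mm cassette. Both are slightly under size; I did not look into why.

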